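Ease the stand lens down onto its stop

TASK

The heavy stand lens is wound up and hangs on its ratchet. Flick the red thumb lever of the pawl over to the off side, take the weight on the crank until the pawl springs clear of the wheel, then ease the crank back slowly, never letting the lens run or drop, until the lens arm rests with its full weight on the rubber stop; do not force it down onto the stop, and only then let go. Leave the tin, the tweezer and the magnifier as they lie.

Things in the scene. Friction and masses are not known exactly. Their poses are not given: they have to be found in the camera images.
- stand: Fixed rack stand: grey foot 170 x 230 x 14 mm, green gear housing, top 185 mm above the bench. Origin on the bench under its middle; x away from the robot's side, y along the winding shaft to the lens side, z up. Wheel, pawl and crank are on the -y side. A rubber-topped stop screw stands at x 34, y 85 mm under the lens arm; its height setting is not measured: find it by feel.
- head: Lens head on a vertical rack bar: green arm along +y, lit ring lens 124 mm across; 1.2 to 1.9 kg, slides only up and down. Origin at the bar, in the plane of the arm's underside, which is to land on the stop screw, somewhere 25 to 50 mm under where it starts. Goes down 22 mm per rad of easing back. The stop's rubber yields about 1 mm per 20 N.
- axle (a point): Middle of the steel ratchet wheel (10 saw teeth, 75 mm across the tips, 10 mm thick). The winding shaft's axis runs through it along the stand's y; the crank turns with the wheel. Easing back (lens down) moves the top of the wheel towards the stand's +x; winding up is the other way.
- grip_mid (a point): Point on the axis of the black crank handle, 46 mm from its inner and 34 mm from its outer end: free-spinning sleeve 22 mm thick, 80 mm long, parallel to the shaft, 60 mm from the shaft axis. Starts on the robot's side of the shaft, about 30 mm above it. The lens pulls it with 3 to 7 N in the lowering direction.
- lever (a joint): Red thumb lever of the pawl, rad: 0 on (leans to the stand's -x), 0.70 off (leans to +x). Stiff on its pin: moves with 1 to 2 N at the ball and stays where it is left. It works the pawl through a spring: with the lever off, a loaded tooth still traps the pawl until the crank is wound up some 0.1 to 0.25 rad; then the pawl springs clear and stays clear.
- lever_tip (a point): Centre of the lever's red ball, 18 mm across, 62 mm from its pin, which is parallel to the shaft, 42 mm to +x and 44 mm above the axle point; it swings in the stand's x-z plane. Free space of 40 mm on its -x side.
- pawl_nose (a point): Tip of the brass pawl: 32 mm from the axle point when it sits between the teeth, about 46 mm when it has sprung clear.
- tin: Dented round stone tin, 77 mm across, 50 mm high, loose; origin under its middle. Leave alone.
- tweezer: Horn-handled tweezer lying flat, 140 x 17 x 8 mm, loose; origin near its middle, x to the tip. Leave alone.
- magnifier: Tarnished silver hand magnifier lying flat, 140 mm long, ring 56 mm across and 10 mm high, loose; origin near the ring's neck, x to the ring. Leave alone.

How it is judged:
On the way, in this order (a step that is already met when the one before it is completed fails the run):
1. the thumb lever is flicked over to off while the pawl is still held by the tooth (value of joint lever above 0.55 rad), for 0.2 s.
2. the weight is taken on the crank and the pawl springs clear of the wheel (distance between pawl_nose and axle above 0.043 m), for 0.1 s.
3. the lens arm is set down on the stop with the hand still on the crank (contact force between head and anything else above 6 N and contact force between the fingers and stand above 0.3 N), for 0.15 s.
At the end, for the whole second after the job is handed in: The lens arm rests still on the rubber stop (under 5 mm/s) with its weight on it (over 6 N) (contact force between head and anything else above 6 N and linear speed of head below 0.005 m/s); the robot touches nothing.
It fails at once if the lens runs or drops: it moves faster than 60 mm/s (linear speed of head above 0.06 m/s).
It fails at once if the lens head is forced onto the stop, or struck, with more than 40 N (contact force between head and anything else above 40 N).
It fails at once if the tin is moved more than 15 mm (distance of tin from where it was at the start of the episode above 0.015 m).
It fails at once if the tweezer is moved more than 15 mm (distance of tweezer from where it was at the start of the episode above 0.015 m).
It fails at once if the magnifier is moved more than 15 mm (distance of magnifier from where it was at the start of the episode above 0.015 m).
It also fails if it takes over 72 s, if anything falls off the work surface, if the arm or the gripper's body presses on something with over 40 N, if the wrist force passes 120 N, or if a joint passes its speed limit or range.

ROBOT

A 7-joint arm with a two-finger parallel gripper is mounted at the origin on the work surface. World frame = base frame: x ahead of the robot, y to its left, z up, the work surface at z = 0. Lengths are in m, angles in rad, forces in N, time in s.
With the tool pointing down it reaches from about 0.35 to 0.9 m from the base axis. Payload 8.1 kg.
Tool frame: the origin (TCP) lies where the fingers leave the gripper's body, on its centre line; the fingertips stand 66 mm ahead of it and the grasp point (between the pads) lies 47 mm ahead of it; z points along the fingers, y is the line along which they close (so a half turn about z gives the same grasp; the last joint's range is limited). The gripper opens to 92 mm and grips with 3 to 60 N. Pads are 19 mm wide; open, the fingers measure 130 mm over their backs; the gripper's body (75 mm by 190 mm) begins 47 mm behind the grasp point.
Start: joints at [1.175, 0.434, 0.025, 1.573, -0.012, 1.134, -0.075], TCP at [0.18, -0.598, 0.292] pointing down, gripper open.
Joint ranges: [-2.62, 2.62], [-0.44, 2.09], [-1.27, 1.32], [0.08, 2.57], [-1.32, 4.46], [0.12, 2], [-2.74, 2.74]. Speed limits (rad/s): [2.22, 2.22, 3.01, 3.01, 3.14, 3.14, 3.14].

INTERFACE

Orientations are given as a rotation vector (axis times angle).
In Python, from cell import arm gives the robot as it stands.
- The arm moves only by the tool send_rows, never from a script. Its argument "motion" is text: rows parted by semicolons, each of 7 numbers parted by spaces: the closure, from 0 (fully open) to 1 (shut), then the shift along the world's x, y, z in m, then the turn, a rotation vector about the world's x, y, z in degrees. A call has 1 to 5 rows; each row shifts and turns the commanded pose from where the row before left it; what a row does not reach is not made up. A row lasts 1/8 s, in which the tool goes at most 62.5 mm and 10.7 degrees, less where a joint would pass 70% of its speed; a pose out of reach is approached as far as the arm can. A call is refused whole if a number of a shift passes 0.0625 or a number of a turn 10.7, either way. A call with a gripper value outside its range is refused whole. The fingers move at their own pace and stop on an object; "force" is the grip in N (left out, the last holds). Time passes only in rows, so rows that do not move let the fingers close. It gives the time, the measured TCP pose, the force, the opening and the grip force at its end, in the units of the state.
- arm.observe(): the state, without advancing time (a new reading comes with each control period).
- arm.get_image(name): name is "scene" or "top" or "wrist"; returns (picture, depth): 400x640x3 uint8, blue, green, red; 400x640 float32, m along the optical axis (not along the pixel's ray), 0 where there is no reading.
- arm.camera_model(name): a dict with "fx", "fy", "cx", "cy" (pixels), "view" (4x4, takes a point from world to camera coordinates). Camera axes: x right, y down, z forward; pixel columns grow to the right and rows downward; lengths in m; the calibration is good to about 2 mm. A picture is of the moment at which its call begins: read the wrist's pose just before it. camera_model takes no time and is no camera call; for the wrist camera it gives the pose at the moment of the call.
- arm.sign_off(): hands the job in; it is judged then, once.
The state is a dict: "clock": time; "joints": joint angles; "dq": joint speeds; "joint_efforts": joint torques, N m; "position": TCP position; "ee_rot": TCP orientation; "force": force on the tool from outside, world axes, zero at the start; "ft_torque": the same for the moment, N m; "width": opening from 0.0 (shut) to 1.0 (fully open); "gripper_force": force on a finger pad.
Only numpy, scipy, OpenCV 4.12 (cv2) and the standard library are available. Lean on these libraries where they do the work, as an engineer would, in place of code of your own. Each camera call takes 0.05 s, during which the arm holds its last target. There are 200 camera calls.

## Working session

There is one attempt and no reset: what is moved stays moved. The work goes in short steps, Python scripts to look and compute and a tool call to move; the robot and the scene stay as the last step left them, time stands still between calls to the robot, and variables do not carry over. Pictures are saved under pics/ and viewed, at most 10 in all, crops included, and the job is handed in when it is done.

Besides the shell and the picture viewer there is one more tool, called as name(argument=value, ...) on one line, values as JSON. send_rows: Moves the arm, as the interface text tells. Its arguments: {"type":"object","properties":{"motion":{"type":"string"},"force":{"type":"number"}},"required":["motion"]}

```bash
ls; mkdir -p pics; cat > h.py <<'E'
import numpy as np, cv2
from cell import arm
def snap(n,f):
    im,d=arm.get_image(n); cv2.imwrite('pics/'+f+'.png',im); np.savez('pics/'+f,im=im,d=d,**{k:v for k,v in arm.camera_model(n).items()}); return im,d
def world(f,u,v,z=None):
    m=np.load('pics/'+f+'.npz'); V=m['view']; R=V[:3,:3];t=V[:3,3]
    r=np.array([(u-m['cx'])/m['fx'],(v-m['cy'])/m['fy'],1.])
    o=-R.T@t; dr=R.T@r
    if z is not None: return o+dr*(z-o[2])/dr[2]
    return o+dr*m['d'][int(v),int(u)]
def ray(f,u,v):
    m=np.load('pics/'+f+'.npz'); V=m['view']; R=V[:3,:3];t=V[:3,3]
    r=np.array([(u-m['cx'])/m['fx'],(v-m['cy'])/m['fy'],1.]); return -R.T@t, R.T@r
E
python3 - <<'E'
from h import *
print(arm.observe())
snap('scene','s0');snap('top','t0')
for n in('scene','top'):print(arm.camera_model(n))
E
```

```text
pics
{'clock': 0.0, 'joints': array([ 1.17534691,  0.43520761,  0.02494834,  1.57410071, -0.01159482,
        1.13401475, -0.07512244]), 'dq': array([-7.91012661e-04, -2.71305055e-03, -4.05751930e-05, -5.89677405e-04,
       -5.50678531e-04, -9.95004159e-04,  3.33022028e-04]), 'joint_efforts': array([ 5.03449410e-04, -6.67849016e+01,  9.84944478e-01, -3.14458215e+01,
       -6.05343212e-02,  4.28984861e-02,  1.79695767e-04]), 'position': array([ 0.18027049, -0.59800147,  0.29145277]), 'ee_rot': array([-3.10646394e+00, -4.58034476e-01,  5.75788375e-04]), 'force': array([ 1.22018253, -0.93920588, -0.12106374]), 'ft_torque': array([0.04724716, 0.04287802, 0.03412804]), 'gripper_force': 0.0, 'width': 1.0026832003634985}
{'fx': 378.361594316573, 'fy': 378.361594316573, 'cx': 323.5535502777899, 'cy': 199.17795419784056, 'view': array([[-0.18045018,  0.98357169, -0.00494581,  0.03546701],
       [ 0.69133591,  0.12325543, -0.71194294, -0.30062401],
       [-0.69963732, -0.13188945, -0.7022199 ,  1.39458282],
       [ 0.        ,  0.        ,  0.        ,  1.        ]])}
{'fx': 441.6750266840287, 'fy': 441.6750266840287, 'cx': 318.37696781010976, 'cy': 197.26172079815964, 'view': array([[ 0.01604475, -0.99959695, -0.02341996,  0.0573879 ],
       [-0.9816541 , -0.0112973 , -0.1903355 ,  0.62351998],
       [ 0.18999421,  0.02604418, -0.98143971,  0.90495737],
       [ 0.        ,  0.        ,  0.        ,  1.        ]])}
```

View pics/s0.png

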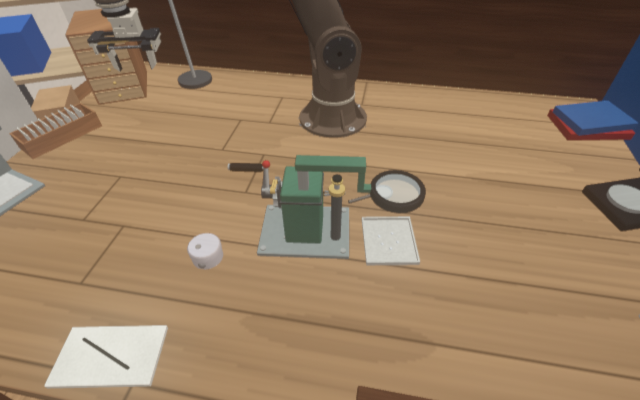

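View pics/t0.png

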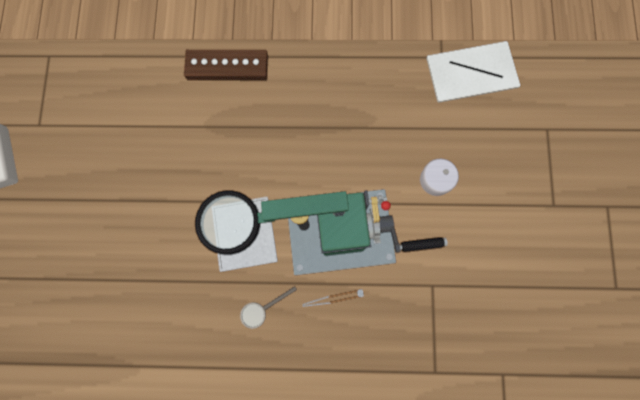

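The scene view shows the stand at about (305,215). In the top view the crank handle runs (400,247)-(446,242), the red ball is at (386,205), the tin at (440,177), and the tweezer and magnifier lie near row 300. Next I'll zoom in and measure.

```bash
python3 - <<'E'
from h import *
a=np.load('pics/s0.npz')['im'][140:270,215:375];b=np.load('pics/t0.npz')['im'][180:285,285:455]
cv2.imwrite('pics/z.png',np.vstack([cv2.resize(a,(480,390),interpolation=2)[:, :],cv2.resize(b,(480,296)[:2],interpolation=2)])[:600] if 0 else np.hstack([cv2.resize(a,(390,317),interpolation=2),cv2.resize(b,(400,247),interpolation=2).copy() if 0 else cv2.copyMakeBorder(cv2.resize(b,(400,247),interpolation=2),0,70,0,0,0)]))
for f,n in(('s0','scene'),('t0','top')):
    m=np.load(f'pics/{f}.npz');im=m['im'];hsv=cv2.cvtColor(im,cv2.COLOR_BGR2HSV)
    red=((hsv[...,0]<6)|(hsv[...,0]>174))&(hsv[...,1]>170)&(hsv[...,2]>90)
    n,l,s,c=cv2.connectedComponentsWithStats(red.astype(np.uint8))
    for i in range(1,n):
        if 8<s[i,4]<400: print(f,'red',c[i],s[i],world(f,*c[i]))
    dark=(hsv[...,2]<45)
    n,l,s,c=cv2.connectedComponentsWithStats(dark.astype(np.uint8))
    for i in range(1,n):
        x,y,w,h,A=s[i]
        if 40<A<1500 and 180<c[i][0]<470 and 130<c[i][1]<270: 
            r=cv2.minAreaRect(np.argwhere(l==i)[:,::-1].astype(np.float32)); print(f,'dark',c[i],s[i],r,world(f,*c[i]))
    gr=(hsv[...,0]>50)&(hsv[...,0]<95)&(hsv[...,1]>60)&(hsv[...,2]<140)
    n,l,s,c=cv2.connectedComponentsWithStats(gr.astype(np.uint8))
    for i in range(1,n):
        if s[i,4]>300: print(f,'green',c[i],s[i])
# foot corners top
for p in((383,191),(396,262),(297,273),(289,218)):print('foot',p,world('t0',*p,z=.014),world('t0',*p))
for p in((318,200),(366,195),(369,250),(323,254)):print('house',p,world('t0',*p,z=.185),world('t0',*p))
for p in((269,207),(349,209),(350,254),(261,253)):print('foot s',p,world('s0',*p,z=.014))
for p in((401,247),(423,245),(445,242)):print('handle',p,world('t0',*p))
for p in((230,167),(245,167),(260,167)):print('handle s',p,world('s0',*p))
E
```

```text
s0 green [330.56481481 160.78703704] [296 156  69  10 540]
s0 green [301.04366197 183.67887324] [282 167  40  30 710]
t0 red [385.69387755 204.93877551] [382 202   8   7  49] [ 0.57510533 -0.05717482  0.24243555]
t0 dark [228.72808321 223.21693908] [196 191  63  63 673] ((227.0, 222.0), (62.0, 62.0), 90.0) [0.54667676 0.23091099 0.18563528]
t0 dark [422.30532213 244.0280112 ] [402 238  41  13 357] ((422.3154602050781, 244.02310180664062), (8.806466102600098, 40.31128692626953), 82.87498474121094) [ 0.51359399 -0.13332286  0.17438268]
t0 green [326.08019376 217.25107643] [ 257  192  113   60 3716]
foot (383, 191) [ 0.64800563 -0.08067884  0.014     ] [ 0.64847053 -0.08094943  0.01178625]
foot (396, 262) [ 0.48722173 -0.10757108  0.014     ] [ 0.48800035 -0.10997857 -0.00212741]
foot (297, 273) [0.45972064 0.11198456 0.014     ] [0.45971241 0.11195598 0.0143995 ]
foot (289, 218) [0.5828331  0.13333862 0.014     ] [0.54895063 0.111515   0.24856216]
house (318, 200) [0.59328303 0.06331483 0.185     ] [0.57869389 0.0611865  0.26295384]
house (366, 195) [ 0.60398825 -0.02755959  0.185     ] [ 0.60138627 -0.02647941  0.1979998 ]
house (369, 250) [ 0.50023034 -0.03263985  0.185     ] [ 0.51284756 -0.04783669  0.01475211]
house (323, 254) [0.49163283 0.0524007  0.185     ] [0.50146861 0.05457033 0.03051125]
foot s (269, 207) [ 0.49817887 -0.09839292  0.014     ]
foot s (349, 209) [0.46683755 0.12092123 0.014     ]
foot s (350, 254) [0.6190806  0.14386832 0.014     ]
foot s (261, 253) [ 0.65494199 -0.07319256  0.014     ]
handle (401, 247) [ 0.50795463 -0.09439023  0.16851341]
handle (423, 245) [ 0.51177351 -0.13451745  0.17461213]
handle (445, 242) [ 0.51810767 -0.17607712  0.17305801]
handle s (230, 167) [ 0.52738945 -0.17177607  0.17100258]
handle s (245, 167) [ 0.52345162 -0.13428443  0.17322177]
handle s (260, 167) [ 0.51837772 -0.09758767  0.17439533]
```

View pics/z.png

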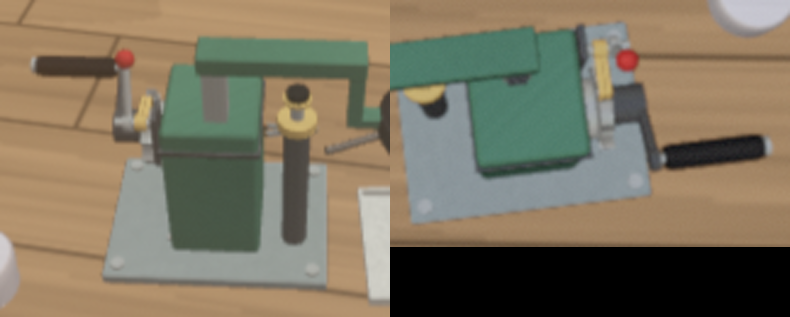

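```bash
python3 - <<'E'
from h import *
def tri(a,b):
    o1,d1=ray('t0',*a);o2,d2=ray('s0',*b); d1/=np.linalg.norm(d1);d2/=np.linalg.norm(d2)
    s=np.linalg.lstsq(np.c_[d1,-d2],o2-o1,rcond=None)[0];p,q=o1+d1*s[0],o2+d2*s[1]
    return (p+q)/2,np.linalg.norm(p-q)
m=np.load('pics/s0.npz');hsv=cv2.cvtColor(m['im'],cv2.COLOR_BGR2HSV)
w=hsv[155:178,222:275]
red=((w[...,0]<8)|(w[...,0]>172))&(w[...,1]>150)&(w[...,2]>60)
ys,xs=np.nonzero(red);rb=(xs.mean()+222,ys.mean()+155);print('red',rb,len(xs), xs.min()+222,xs.max()+222,ys.min()+155,ys.max()+155)
d=w[...,2]<60; d[:, 42:]=0
ys,xs=np.nonzero(d);print('dark',xs.mean()+222,ys.mean()+155,len(xs),xs.min()+222,xs.max()+222,cv2.minAreaRect(np.c_[xs,ys].astype(np.float32)))
hb=(xs.mean()+222,ys.mean()+155)
print('ball',tri((385.7,204.9),rb),'handle mid',tri((422.3,244.0),hb))
# stop & arm in scene
print('stop tops',[world('s0',*p) for p in((336,179),(337,178),(337,188),(338,183))])
print('arm front', [world('s0',*p) for p in((300,168),(330,170),(355,168),(345,160),(362,185))])
tin=world('t0',440,176,.05);print('tin',tin)
print('tool y', cv2.Rodrigues(arm.observe()['ee_rot'])[0])
E
```

```text
red (np.float64(265.8157894736842), np.float64(163.55263157894737)) 38 262 269 161 166<stdin>:11: RuntimeWarning: Mean of empty slice.
  ret = ret.dtype.type(ret / rcount)
Traceback (most recent call last):
ValueError: zero-size array to reduction operation minimum which has no identity
```

```bash
python3 - <<'E'
from h import *
def tri(a,b):
    o1,d1=ray('t0',*a);o2,d2=ray('s0',*b); d1/=np.linalg.norm(d1);d2/=np.linalg.norm(d2)
    s=np.linalg.lstsq(np.c_[d1,-d2],o2-o1,rcond=None)[0];p,q=o1+d1*s[0],o2+d2*s[1]
    return (p+q)/2,np.linalg.norm(p-q)
m=np.load('pics/s0.npz')
g=m['im'][158:176,224:264].max(2).astype(int)
d=(g<80).astype(np.uint8);n,l,s,c=cv2.connectedComponentsWithStats(d);i=1+np.argmax(s[1:,4]);print(s[i],c[i]);hb=c[i]+[224,158]
print('ball',tri((385.7,204.9),(265.8,163.8)),'handle mid',tri((422.3,244.0),hb))
print('stop tops',[world('s0',*p) for p in((336,179),(337,178),(337,188),(338,183))])
print('arm front', [world('s0',*p) for p in((300,168),(330,170),(355,168),(345,160),(362,185))])
print('tin',world('t0',440,176,.05))
print('tool', cv2.Rodrigues(arm.observe()['ee_rot'])[0])
E
```

```text
[  6   6  32   8 214] [22.0046729   8.98130841]
ball (array([ 0.57626982, -0.0581619 ,  0.23662422]), np.float64(0.0004735236110673021)) handle mid (array([ 0.51452288, -0.13549875,  0.16573781]), np.float64(0.0007667598916696858))
stop tops [array([0.57551793, 0.09828956, 0.21560804]), array([0.57195689, 0.09994063, 0.21568274]), array([0.57449055, 0.10089547, 0.18822533]), array([0.58166346, 0.10379045, 0.21016695])]
arm front [array([0.59492013, 0.02383012, 0.2519626 ]), array([0.58955279, 0.08712243, 0.25133172]), array([0.58049292, 0.13847331, 0.25682377]), array([0.56534656, 0.11504444, 0.26288816]), array([0.57257667, 0.15575454, 0.2043914 ])]
tin [ 0.67581907 -0.20260922  0.05      ]
tool [[ 9.57463990e-01  2.88552270e-01 -5.43254580e-04]
 [ 2.88552742e-01 -9.57463154e-01  1.27454431e-03]
 [-1.52373588e-04 -1.37708788e-03 -9.99999040e-01]]
```

send_rows(motion="1 0.024 0.0357 0.01 0 0 5.4;1 0.024 0.0357 0.01 0 0 5.4;1 0.024 0.0357 0.01 0 0 5.4;1 0.024 0.0357 0.01 0 0 5.4;1 0.024 0.0357 0.01 0 0 5.4", force=20)

```text
clock: 0.72
position: [0.3009, -0.4185, 0.3423]
ee_rot: [-2.913, -1.175, 0.0]
force: [0.0, 0.1, 0.5]
width: 0.507
gripper_force: 0.0
```

send_rows(motion="1 0.024 0.0357 0 0 0 5.4;1 0.024 0.0357 0 0 0 5.4;1 0.024 0.0357 0 0 0 5.4;1 0.024 0.0357 0 0 0 5.4;1 0.024 0.0357 0 0 0 5.4")

```text
clock: 1.35
position: [0.4208, -0.2402, 0.3421]
ee_rot: [-2.558, -1.823, 0.0]
force: [-0.4, -0.1, -0.5]
width: 0.009
gripper_force: 0.0
```

send_rows(motion="1 0.024 0.0357 0 0 0 5.4;1 0.024 0.0357 0 0 0 5.4;1 0.024 0.0357 0 0 0 5.4;1 0.024 0.0357 0 0 0 5.4;1 0.024 0.0357 0 0 0 5.4")

```text
clock: 1.98
position: [0.5408, -0.0618, 0.342]
ee_rot: [-2.062, -2.37, 0.001]
force: [0.9, -0.4, 0.1]
width: 0.003
gripper_force: 0.0
```

send_rows(motion="1 0 0 0 0 0 0;1 0 0 0 0 0 0")

```text
clock: 2.22
position: [0.54, -0.0634, 0.3418]
ee_rot: [-2.066, -2.366, 0.002]
force: [-1.0, -0.1, 0.6]
width: 0.004
gripper_force: 0.0
```

```bash
cat > st.py <<'E'
from h import *
o=arm.observe();R=cv2.Rodrigues(o['ee_rot'])[0]
print('t',o['clock'],'p',o['position'].round(4),'ytool az',np.degrees(np.arctan2(R[1,1],R[0,1])).round(2),'tilt',R[:,2].round(3),'F',o['force'].round(2),'w',o['width'],'g',o['gripper_force'],'q',o['joints'].round(2))
E
python3 st.py; python3 -c "
from h import *
snap('wrist','w1')"
```

```text
t 2.225 p [ 0.54   -0.0634  0.3418] ytool az 7.72 tilt [-0.001 -0.    -1.   ] F [-1.01 -0.13  0.57] w 0.0039359520987329215 g 0.0 q [ 0.43  0.32 -0.54  1.66  0.17  1.21 -0.01]
```

View pics/w1.png

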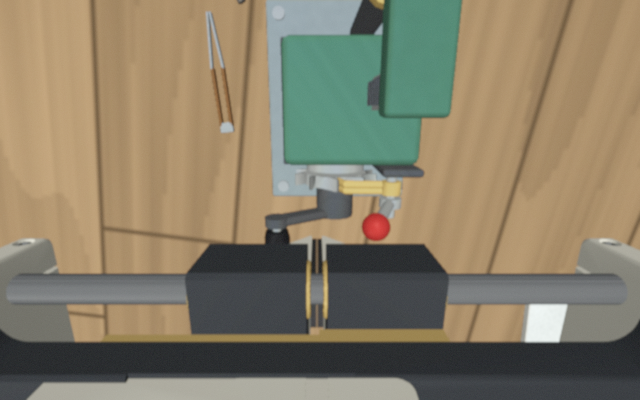

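The wrist view shows the ball at (376,227), just beyond the closed fingers (column 317), and the path down is free. I'll descend and check the ball position.

```bash
python3 -c "
from h import *
print(world('w1',376,227,.2365),world('w1',376,227))
for p in((250,300),(400,300),(303,242),(332,242),(317,270)):print(p,world('w1',*p))"
```

```text
[ 0.57662199 -0.05835332  0.2365    ] [ 0.57439569 -0.05524662  0.24590896]
(250, 300) [ 0.51998987 -0.03713945  0.36651509]
(400, 300) [ 0.55514454 -0.03317402  0.3652657 ]
(303, 242) [ 0.53137332 -0.05461474  0.28520264]
(332, 242) [ 0.54531708 -0.05268635  0.28531174]
(317, 270) [ 0.53909595 -0.06111421  0.2998673 ]
```

send_rows(motion="1 0 0 -0.018 0 0 0;1 0 0 -0.018 0 0 0;1 0 0 -0.018 0 0 0;1 0 0 0 0 0 0")

```text
clock: 2.78
position: [0.5392, -0.0644, 0.2872]
ee_rot: [-2.067, -2.363, 0.003]
force: [-0.3, -0.8, -0.1]
width: 0.005
gripper_force: 0.0
```

send_rows(motion="1 0.01 0.0013 0 0 0 0;1 0.01 0.0013 0 0 0 0;1 0.01 0.0013 0 0 0 0;1 0.01 0.0013 0 0 0 0;1 0.01 0.0013 0 0 0 0")

```text
clock: 3.4
position: [0.591, -0.0562, 0.2881]
ee_rot: [-2.065, -2.367, 0.0]
force: [-2.8, -0.9, -1.2]
width: 0.006
gripper_force: 0.8
```

send_rows(motion="1 0.006 0.0008 0 0 0 0;1 0.004 0.0005 0 0 0 0;1 0 0 0 0 0 0")

```text
clock: 3.78
position: [0.5955, -0.0557, 0.2874]
ee_rot: [-2.061, -2.361, 0.015]
force: [-25.3, -2.0, 15.1]
width: 0.003
gripper_force: 13.5
```

```bash
python3 st.py; python3 - <<'E'
from h import *
for n,f in(('wrist','w2'),('scene','s2'),('top','t2')):
    im,d=snap(n,f);hsv=cv2.cvtColor(im,cv2.COLOR_BGR2HSV)
    r=((hsv[...,0]<8)|(hsv[...,0]>172))&(hsv[...,1]>150)&(hsv[...,2]>60)
    n_,l,s,c=cv2.connectedComponentsWithStats(r.astype(np.uint8))
    for i in range(1,n_):
        if 5<s[i,4]<2500 and 200<c[i][0]<450: print(f,c[i],s[i],world(f,*c[i],z=.2365))
E
```

```text
t 3.775 p [ 0.5955 -0.0557  0.2874] ytool az 7.76 tilt [-0.012 -0.002 -1.   ] F [-25.27  -1.98  15.12] w 0.003443852532883667 g 13.534094095230103 q [ 0.36  0.45 -0.51  1.61  0.24  1.16 -0.07]
```

send_rows(motion="1 -0.015 -0.0019 0 0 0 0;1 -0.015 -0.0019 0.005 0 0 0;1 -0.01 -0.0013 0.03 0 0 0;1 -0.01 -0.02 0.03 0 0 0")

```text
clock: 4.42
position: [0.5499, -0.0789, 0.3545]
ee_rot: [2.062, 2.37, 0.002]
force: [0.3, -0.7, 0.4]
width: 0.003
gripper_force: 0.0
```

```bash
python3 st.py; python3 - <<'E'
from h import *
for n,f in(('wrist','w3'),('scene','s3')):
    im,d=snap(n,f);hsv=cv2.cvtColor(im,cv2.COLOR_BGR2HSV)
    r=((hsv[...,0]<8)|(hsv[...,0]>172))&(hsv[...,1]>150)&(hsv[...,2]>60)
    n_,l,s,c=cv2.connectedComponentsWithStats(r.astype(np.uint8))
    for i in range(1,n_):
        if 5<s[i,4]<2500 and 200<c[i][0]<450: print(f,c[i],s[i],world(f,*c[i],z=.2365))
E
```

```text
t 4.425 p [ 0.5499 -0.0789  0.3545] ytool az 7.93 tilt [ 0.001  0.001 -1.   ] F [ 0.29 -0.73  0.36] w 0.003176450501236333 g 0.0 q [ 0.45  0.33 -0.53  1.62  0.17  1.24  0.02]
w3 [426.45863309 196.49100719] [413 184  28  26 556] [ 0.62157328 -0.05722697  0.2365    ]
s3 [262.8372093  176.18604651] [259 173   8   7  43] [ 0.61716011 -0.05276523  0.2365    ]
```

View pics/w3.png

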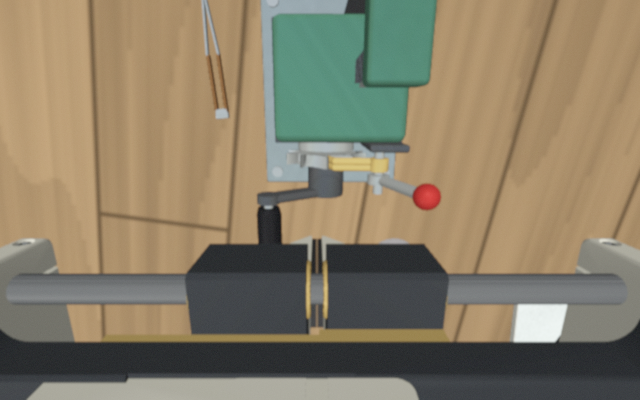

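The lever ball is now at (426,196), leaning +x, and has travelled about 43 mm, so the lever is off. Next is the crank handle.

send_rows(motion="0 -0.012 -0.022 0 0 0 0;0 -0.012 -0.022 0 0 0 0;0 -0.011 -0.021 0 0 0 0;0 0 0 0 0 0 0;0 0 0 0 0 0 0")

```text
clock: 5.15
position: [0.5157, -0.1443, 0.3532]
ee_rot: [2.065, 2.367, 0.001]
force: [0.1, 0.0, 0.6]
width: 0.499
gripper_force: 0.0
```

send_rows(motion="0 0 0 -0.025 0 0 0;0 0 0 -0.025 0 0 0;0 0 0 -0.025 0 0 0;0 0 0 0 0 0 0")

```text
clock: 5.65
position: [0.5149, -0.1439, 0.2768]
ee_rot: [-2.062, -2.366, 0.001]
force: [-0.4, -0.4, 0.9]
width: 0.934
gripper_force: 0.0
```

```bash
python3 st.py; python3 - <<'E'
from h import *
im,d=snap('wrist','w4')
E
```

```text
t 5.65 p [ 0.5149 -0.1439  0.2768] ytool az 7.88 tilt [-0.003  0.001 -1.   ] F [-0.38 -0.38  0.9 ] w 0.9344307481270392 g 0.0 q [ 0.56  0.35 -0.5   1.78  0.19  1.06  0.12]
```

View pics/w4.png

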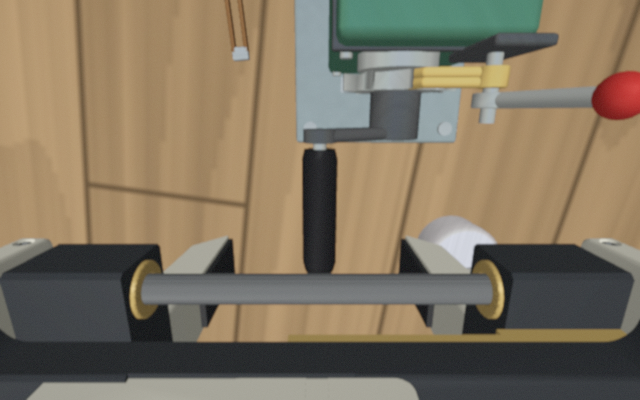

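The handle (columns 303-336, rows 148-272) is centred between the fingers (column 317). I'll descend and grip.

send_rows(motion="0 0 0 -0.018 0 0 0;0 0 0 -0.016 0 0 0;0 0 0 -0.016 0 0 0;0 0 0 -0.015 0 0 0;0.5 0 0 0 0 0 0")

```text
clock: 6.32
position: [0.5147, -0.1451, 0.212]
ee_rot: [-2.064, -2.365, 0.002]
force: [0.8, 0.4, 0.1]
width: 0.937
gripper_force: 0.0
```

send_rows(motion="0.9 0 0 0 0 0 0;1 0 0 0 0 0 0;1 0 0 0 0 0 0;1 0 0 0 0 0 0;1 0 0 0 0 0 0", force=30)

```text
clock: 6.95
position: [0.5154, -0.1452, 0.2133]
ee_rot: [2.066, 2.367, 0.0]
force: [-0.1, -0.7, 0.3]
width: 0.395
gripper_force: 0.0
```

send_rows(motion="1 0 0 0 0 0 0;1 0 0 0 0 0 0;1 0 0 0 0 0 0")

```text
clock: 7.32
position: [0.516, -0.1451, 0.2135]
ee_rot: [2.065, 2.366, 0.002]
force: [3.7, 0.3, -1.0]
width: 0.229
gripper_force: 30.0
```

```bash
python3 st.py
```

```text
t 7.325 p [ 0.516  -0.1451  0.2135] ytool az 7.78 tilt [ 0.001  0.    -1.   ] F [ 3.73  0.3  -0.98] w 0.2290547706452997 g 29.991367757320404 q [ 0.54  0.42 -0.48  1.86  0.24  0.92  0.08]
```

send_rows(motion="1 -0.0017 -0.0002 -0.0032 0 0 0;1 -0.0015 -0.0002 -0.0034 0 0 0;1 0 0 0 0 0 0", force=45)

```text
clock: 7.7
position: [0.5127, -0.1456, 0.2069]
ee_rot: [2.065, 2.366, 0.001]
force: [3.7, 0.6, 3.8]
width: 0.229
gripper_force: 45.0
```

send_rows(motion="1 -0.0014 -0.0002 -0.0034 0 0 0;1 -0.0011 -0.0001 -0.0035 0 0 0;1 0 0 0 0 0 0")

```text
clock: 8.07
position: [0.51, -0.1459, 0.2]
ee_rot: [2.065, 2.366, 0.001]
force: [3.3, -0.3, 4.1]
width: 0.225
gripper_force: 45.0
```

```bash
python3 st.py;  python3 - <<'E'
from h import *
a,_=snap('wrist','w5');b,_=snap('scene','s5')
c=np.load('pics/s3.npz')['im']
cr=lambda i:cv2.resize(i[150:220,230:300],(350,350),interpolation=2)
cv2.imwrite('pics/z5.png',np.hstack([cr(c),cr(b)]))
E
```

```text
t 8.075 p [ 0.51   -0.1459  0.2   ] ytool az 7.77 tilt [ 0.001 -0.    -1.   ] F [ 3.31 -0.25  4.13] w 0.2247669825883512 g 44.99136507511139 q [ 0.54  0.43 -0.48  1.89  0.25  0.88  0.07]
```

View pics/z5.png

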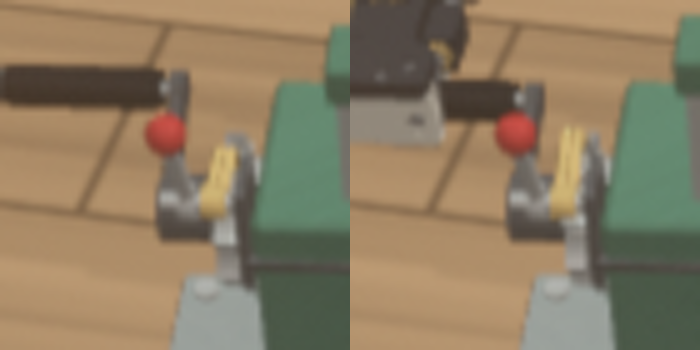

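View pics/w5.png

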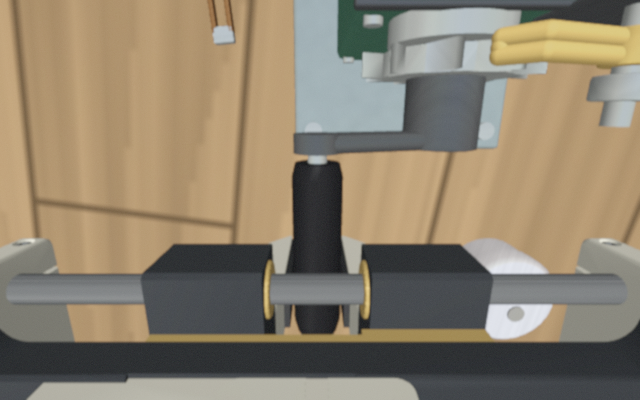

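The pawl nose, at (495,45) in the wrist view, has swung up clear of the wheel, and the handle weight reads about 4 N upward. I'll check the numbers and compute the easing rows.

```bash
python3 - <<'E'
from h import *
ex=np.array([.992,.127])
ax=np.array([.5655,-.1289])
for p in((495,42),(500,45),(505,50)):
    w=world('w5',*p); print(w, 'rel axle x,z', (w[:2]-ax)@ex, w[2]-.134, np.hypot((w[:2]-ax)@ex, w[2]-.134))
# circle from measured TCP points
P=np.array([[.516,-.1451,.2135],[.5127,-.1456,.2069],[.51,-.1459,.2]])
print(np.c_[(P[:,:2]-ax)@ex,P[:,2]-.047-.134], np.hypot((P[:,:2]-ax)@ex,P[:,2]-.181))
ph=np.radians(np.arange(164,14,-4.));x=60*np.cos(ph);z=60*np.sin(ph)
for a,dx,dz in zip(np.degrees(ph),np.diff(x),np.diff(z)):print(round(a),round(dx*.992,1),round(dx*.127,1),round(dz,1),end=' | ')
E
```

```text
[ 0.55108787 -0.04737584  0.18228416] rel axle x,z -0.0039432606642042685 0.04828416061607005 0.04844491171489851
[ 0.55214967 -0.04833496  0.18372452] rel axle x,z -0.003011765007772357 0.04972452373123484 0.04981565003851881
[ 0.55369109 -0.04964752  0.18444466] rel axle x,z -0.0016493713493815378 0.05044466102478351 0.050471618279518966
[[-0.0511614  0.0325   ]
 [-0.0544985  0.0259   ]
 [-0.057215   0.019    ]] [0.06061138 0.06033984 0.06028728]
164 1.3 0.2 4.0 | 160 1.6 0.2 3.9 | 156 1.8 0.2 3.8 | 152 2.1 0.3 3.6 | 148 2.3 0.3 3.5 | 144 2.6 0.3 3.3 | 140 2.8 0.4 3.1 | 136 3.0 0.4 2.9 | 132 3.2 0.4 2.7 | 128 3.4 0.4 2.5 | 124 3.5 0.5 2.2 | 120 3.7 0.5 2.0 | 116 3.8 0.5 1.7 | 112 3.9 0.5 1.4 | 108 4.0 0.5 1.2 | 104 4.1 0.5 0.9 | 100 4.1 0.5 0.6 | 96 4.1 0.5 0.3 | 92 4.2 0.5 0.0 | 88 4.1 0.5 -0.3 | 84 4.1 0.5 -0.6 | 80 4.1 0.5 -0.9 | 76 4.0 0.5 -1.2 | 72 3.9 0.5 -1.4 | 68 3.8 0.5 -1.7 | 64 3.7 0.5 -2.0 | 60 3.5 0.5 -2.2 | 56 3.4 0.4 -2.5 | 52 3.2 0.4 -2.7 | 48 3.0 0.4 -2.9 | 44 2.8 0.4 -3.1 | 40 2.6 0.3 -3.3 | 36 2.3 0.3 -3.5 | 32 2.1 0.3 -3.6 | 28 1.8 0.2 -3.8 | 24 1.6 0.2 -3.9 | 20 1.3 0.2 -4.0 |
```

send_rows(motion="1 0.0013 0.0002 0.004 0 0 0;1 0.0016 0.0002 0.0039 0 0 0;1 0.0018 0.0002 0.0038 0 0 0;1 0.0021 0.0003 0.0036 0 0 0;1 0.0023 0.0003 0.0035 0 0 0")

```text
clock: 8.8
position: [0.5198, -0.1446, 0.2191]
ee_rot: [2.065, 2.366, 0.002]
force: [8.7, 0.5, 0.0]
width: 0.229
gripper_force: 45.0
```

send_rows(motion="1 0.0026 0.0003 0.0033 0 0 0;1 0.0028 0.0004 0.0031 0 0 0;1 0.003 0.0004 0.0029 0 0 0;1 0.0032 0.0004 0.0027 0 0 0;1 0.0034 0.0004 0.0025 0 0 0")

```text
clock: 9.43
position: [0.5348, -0.1424, 0.2331]
ee_rot: [2.065, 2.367, 0.003]
force: [9.6, 0.5, -5.4]
width: 0.222
gripper_force: 45.0
```

```bash
python3 st.py
```

```text
t 9.425 p [ 0.5348 -0.1424  0.2331] ytool az 7.79 tilt [ 0.002  0.001 -1.   ] F [ 9.62  0.48 -5.43] w 0.22225397424391094 g 44.99617159366608 q [ 0.52  0.43 -0.48  1.79  0.23  0.98  0.08]
```

send_rows(motion="1 0.0036 0.0005 0.002 0 0 0;1 0.0038 0.0005 0.0017 0 0 0;1 0.0039 0.0005 0.0014 0 0 0;1 0.004 0.0005 0.0012 0 0 0;1 0.004 0.0005 0.001 0 0 0")

```text
clock: 10.05
position: [0.5534, -0.1401, 0.2403]
ee_rot: [-2.066, -2.367, -0.001]
force: [5.7, 0.2, -0.6]
width: 0.225
gripper_force: 45.0
```

```bash
python3 st.py; python3 - <<'E'
from h import *
im,_=snap('scene','s6')
# arm underside vs stop in scene
cv2.imwrite('pics/z6.png',cv2.resize(im[140:220,280:380],(600,480),interpolation=2))
E
```

```text
t 10.05 p [ 0.5534 -0.1401  0.2403] ytool az 7.78 tilt [ 0.  0. -1.] F [ 5.73  0.23 -0.56] w 0.22538629588615833 g 44.991323947906494 q [ 0.5   0.44 -0.48  1.74  0.24  1.01  0.07]
```

View pics/z6.png

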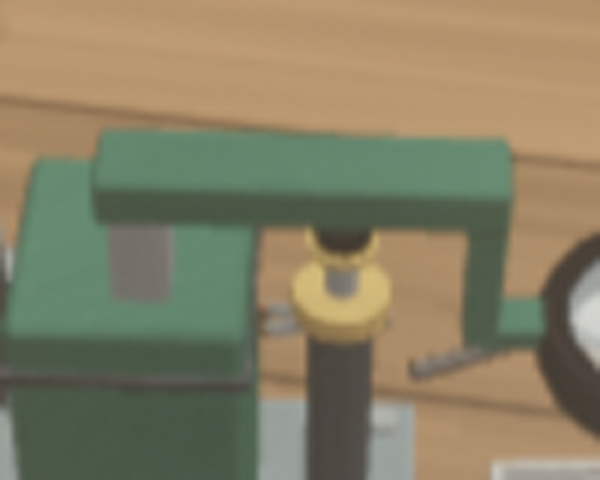

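send_rows(motion="1 0.0028 0.0004 0.0006 0 0 0;1 0.0029 0.0004 0.0004 0 0 0;1 0.0029 0.0004 0.0003 0 0 0;1 0.0029 0.0004 0.0002 0 0 0;1 0.0029 0.0004 0 0 0 0")

```text
clock: 10.72
position: [0.5678, -0.1381, 0.2418]
ee_rot: [-2.066, -2.367, -0.001]
force: [6.1, 0.3, 0.0]
width: 0.226
gripper_force: 45.0
```

send_rows(motion="1 0.001 0.0001 0 0 0 0;1 0.001 0.0001 0 0 0 0;1 0.001 0.0001 0 0 0 0;1 0.001 0.0001 -0.0001 0 0 0")

```text
clock: 11.22
position: [0.5716, -0.1377, 0.2416]
ee_rot: [-2.065, -2.367, -0.001]
force: [6.5, 0.7, -0.5]
width: 0.227
gripper_force: 45.0
```

```bash
python3 st.py; python3 - <<'E'
from h import *
im,_=snap('scene','s7')
for u in range(332,345,3):
    print(u,[ (v,world('s7',u,v).round(3)[2], tuple(im[v,u])) for v in range(168,192,2)])
E
```

```text
t 11.225 p [ 0.5716 -0.1377  0.2416] ytool az 7.78 tilt [-0.  0. -1.] F [ 6.47  0.73 -0.49] w 0.22727285639586658 g 44.99115765094757 q [ 0.48  0.47 -0.47  1.7   0.24  1.03  0.06]
332 [(168, np.float64(0.238), (np.uint8(110), np.uint8(135), np.uint8(101))), (170, np.float64(0.237), (np.uint8(111), np.uint8(135), np.uint8(100))), (172, np.float64(0.24), (np.uint8(111), np.uint8(136), np.uint8(100))), (174, np.float64(0.237), (np.uint8(95), np.uint8(117), np.uint8(91))), (176, np.float64(0.234), (np.uint8(72), np.uint8(89), np.uint8(77))), (178, np.float64(0.228), (np.uint8(71), np.uint8(88), np.uint8(75))), (180, np.float64(0.22), (np.uint8(80), np.uint8(115), np.uint8(126))), (182, np.float64(0.208), (np.uint8(93), np.uint8(143), np.uint8(168))), (184, np.float64(0.184), (np.uint8(118), np.uint8(179), np.uint8(203))), (186, np.float64(0.185), (np.uint8(123), np.uint8(186), np.uint8(210))), (188, np.float64(0.182), (np.uint8(122), np.uint8(184), np.uint8(209))), (190, np.float64(0.185), (np.uint8(119), np.uint8(181), np.uint8(205)))]
335 [(168, np.float64(0.237), (np.uint8(110), np.ui
[... 2724 characters left out ...]
39), (np.uint8(111), np.uint8(136), np.uint8(101))), (174, np.float64(0.237), (np.uint8(99), np.uint8(122), np.uint8(94))), (176, np.float64(0.235), (np.uint8(73), np.uint8(92), np.uint8(78))), (178, np.float64(0.23), (np.uint8(71), np.uint8(89), np.uint8(77))), (180, np.float64(0.224), (np.uint8(81), np.uint8(105), np.uint8(114))), (182, np.float64(-0.0), (np.uint8(104), np.uint8(140), np.uint8(171))), (184, np.float64(-0.001), (np.uint8(104), np.uint8(141), np.uint8(172))), (186, np.float64(-0.002), (np.uint8(115), np.uint8(168), np.uint8(195))), (188, np.float64(0.183), (np.uint8(120), np.uint8(180), np.uint8(205))), (190, np.float64(0.183), (np.uint8(110), np.uint8(166), np.uint8(193)))]
```

send_rows(motion="1 0.0016 0.0002 -0.0002 0 0 0;1 0.0016 0.0002 -0.0002 0 0 0;1 0.0016 0.0002 -0.0002 0 0 0;1 0.0015 0.0002 -0.0003 0 0 0")

```text
clock: 11.78
position: [0.578, -0.1368, 0.2407]
ee_rot: [-2.065, -2.367, -0.001]
force: [5.4, 0.3, -0.1]
width: 0.226
gripper_force: 45.0
```

send_rows(motion="1 0.001 0.0001 -0.0002 0 0 0;1 0.001 0.0001 -0.0002 0 0 0;1 0.001 0.0001 -0.0002 0 0 0;1 0.001 0.0001 -0.0003 0 0 0")

```text
clock: 12.28
position: [0.5814, -0.1364, 0.2398]
ee_rot: [-2.065, -2.366, 0.001]
force: [2.1, 1.7, 1.8]
width: 0.225
gripper_force: 45.0
```

```bash
python3 st.py
```

```text
t 12.275 p [ 0.5814 -0.1364  0.2398] ytool az 7.79 tilt [-0.001  0.    -1.   ] F [2.13 1.68 1.76] w 0.2246905343762512 g 44.990875124931335 q [ 0.47  0.48 -0.47  1.68  0.25  1.04  0.05]
```

send_rows(motion="1 0 0 0 0 0 0;1 0 0 0 0 0 0")

```text
clock: 12.52
position: [0.5814, -0.1364, 0.2398]
ee_rot: [-2.065, -2.367, 0.0]
force: [1.5, 1.6, 1.4]
width: 0.23
gripper_force: 45.0
```

send_rows(motion="1 0.001 0.0001 -0.0003 0 0 0;1 0 0 0 0 0 0")

```text
clock: 12.78
position: [0.5824, -0.1364, 0.2395]
ee_rot: [-2.065, -2.366, 0.001]
force: [0.1, 3.5, 2.4]
width: 0.229
gripper_force: 45.0
```

send_rows(motion="1 0 0 0 0 0 0;1 0 0 0 0 0 0;0.6 0 0 0 0 0 0;0.2 0 0 0 0 0 0;0.2 0 0 0 0 0 0")

```text
clock: 13.4
position: [0.5827, -0.1372, 0.2395]
ee_rot: [2.067, 2.366, -0.001]
force: [0.8, 0.5, -0.4]
width: 0.505
gripper_force: 0.0
```

send_rows(motion="0.2 0 0 0 0 0 0;0.2 0 0 0 0 0 0;0.2 0 0 0 0 0 0;0.2 0 0 0.01 0 0 0;0.2 0 0 0.02 0 0 0")

```text
clock: 14.02
position: [0.5824, -0.1366, 0.2699]
ee_rot: [-2.065, -2.366, 0.001]
force: [-0.1, 0.2, -0.6]
width: 0.797
gripper_force: 0.0
```

send_rows(motion="0.2 0 -0.005 0.03 0 0 0;0.2 0 -0.01 0.03 0 0 0;0.2 0 -0.01 0.03 0 0 0;0.2 0 0 0 0 0 0;0.2 0 0 0 0 0 0")

```text
clock: 14.65
position: [0.5826, -0.1614, 0.3595]
ee_rot: [-2.066, -2.367, -0.0]
force: [-0.3, 1.3, -0.3]
width: 0.801
gripper_force: 0.0
```

```bash
python3 st.py; python3 - <<'E'
from h import *
a,_=snap('scene','s8');b,_=snap('top','t8')
cv2.imwrite('pics/z8.png',np.hstack([cv2.resize(a[130:280,180:380],(400,300)),cv2.resize(b[160:340,220:460],(400,300))]))
E
```

```text
t 14.65 p [ 0.5826 -0.1614  0.3595] ytool az 7.78 tilt [-0.  0. -1.] F [-0.29  1.3  -0.27] w 0.801144617848957 g 0.0 q [ 0.51  0.4  -0.48  1.49  0.19  1.29  0.15]
```

View pics/z8.png

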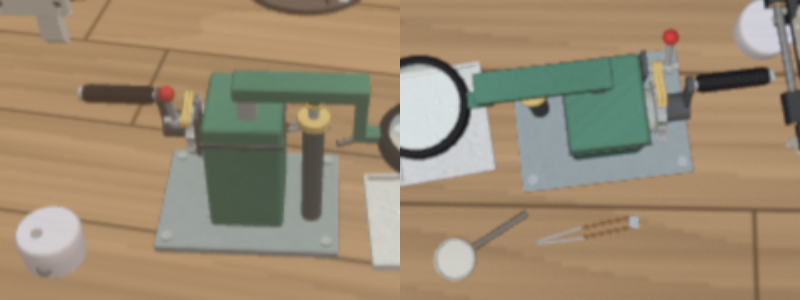

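The arm sits on the stop, the crank is free and stays put near the top, the gripper is clear, and the loose items have not moved. I'm handing in.

```bash
python3 -c "
from h import *
print(arm.sign_off())"
```

```text
the job is handed in; nothing more can be done
None
```

I handed the job in at about 15 s: lever off, pawl sprung clear, lens eased down until the stop took its weight, crank released; the tin, tweezer and magnifier look unmoved. No verdict came back.

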